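Lock the ring mandrel holder's clamp with its second nut

ROBOT

A 6-joint arm with a two-finger parallel gripper is mounted at the origin on the work surface. World frame = base frame: x ahead of the robot, y to its left, z up, the work surface at z = 0. Lengths are in mm, angles in rad, forces in N, time in s.
With the tool pointing down it reaches from about 350 to 875 mm from the base axis. Payload 4.2 kg.
Tool frame: the origin (TCP) lies between the finger pads; the fingertips stand 25 mm ahead of it and the grasp point (between the pads) lies 6 mm ahead of it; z points along the fingers, y is the line along which they close (so a half turn about z gives the same grasp; the last joint's range is limited). The gripper opens to 85 mm and grips with 20 to 120 N. Pads are 22 mm wide; open, the fingers measure 114 mm over their backs; the gripper's body (76 mm by 85 mm) begins 54 mm behind the grasp point. The pads swing forward as they close: fully open they stand 13 mm farther back than shut.
Start: joints at [1.601, 0.385, 0.008, 0, -1.194, -0.259], TCP at [141.724, 608.698, 256.312] pointing down, gripper open.
Joint ranges: [-3.14, 3.14], [-1.21, 2.06], [-1.07, 1.41], [-3.16, 2.05], [-2.99, -0.16], [-3.1, 3.1]. Speed limits (rad/s): [2.79, 2.79, 3.14, 3.14, 3.14, 3.14].

INTERFACE

Orientations are given as a unit quaternion [x, y, z, w].
In Python, from bench import arm gives the robot as it stands.
- The arm moves only by the shell command python3 -m pendant 'ROWS'. ROWS is JSON, a list of rows, each a list of 7 numbers: the shift along the tool's x, y, z in m, then the turn, a rotation vector about the tool's x, y, z in degrees, then the finger opening in m, from 0 to 0.0854. In form: [[x, y, z, wx, wy, wz, fingers], ...]. A call has 1 to 12 rows; each row shifts and turns the commanded pose from where the row before left it, along the tool's axes as they then stand; what a row does not reach is not made up. A row lasts 1/10 s, in which the tool goes at most 50 mm and 8.59 degrees, less where a joint would pass 70% of its speed; a pose out of reach is approached as far as the arm can. A call is refused whole if a number of a shift passes 0.05 or a number of a turn 8.59, either way. A call with a gripper value outside its range is refused whole. The fingers move at their own pace and stop on an object; the grip force is fixed at half the most. Time passes only in rows, so rows that do not move let the fingers close. It gives the time, the measured TCP pose, the force, the opening and the grip force at its end, in the units of the state.
- arm.read_state(): the state, without advancing time (a new reading comes with each control period).
- arm.get_image(name): name is "side" or "top"; returns a dict with "image" (420x560x3 uint8, red, green, blue), "fx", "fy", "cx", "cy" (pixels), "xyz" and "rotation" of the camera in the world. Camera axes: x right, y down, z forward; pixel columns grow to the right and rows downward; lengths in mm; the calibration is good to about 2 mm. A picture is of the moment at which its call begins. There is no depth.
- arm.job_done(): hands the job in; it is judged then, once.
The state is a dict: "clock": time; "joints": joint angles; "joint_vel": joint speeds; "joint_efforts": joint torques, N m; "position": TCP position; "ee_rot": TCP orientation; "contact_force": force on the tool from outside, world axes, zero at the start; "wrist_torque": the same for the moment, N m; "gripper_width": finger opening in mm; "grasp_force": force on a finger pad.
Only numpy, scipy, OpenCV 4.12 (cv2) and the standard library are available. Lean on these libraries where they do the work, as an engineer would, in place of code of your own. Each camera call takes 0.05 s, during which the arm holds its last target. There are 200 camera calls.

TASK

The steel ring mandrel is held by a strap, and the hexagon nut on the strap is already set. Take the lock nut above it by its crank grip, run it down (clockwise from above) and tighten it firmly against the hexagon nut so that the spring washer between them is squeezed flat, but not so hard that the hexagon nut turns with it. Then let go, leaving everything else on the bench as it lies.

Things in the scene. Friction and masses are not known exactly. Their poses are not given: they have to be found in the camera images.
- holder: Mandrel holder, fixed to the bench, yaw within 20 deg: dark base plate 120x130x12 mm, green block, steel ring mandrel lying level along its x (axis 36 mm to the stud's +y side, 55 mm up) with wooden handle, strap over it (top 76 mm up). A vertical threaded stud 16 mm thick rises to 124 mm: the axis of both nuts. Origin on the bench under the stud's axis; z up.
- stud_top (a point): Centre of the stud's top end, 124 mm above the bench, on the nuts' common axis.
- clamp_nut: First nut: plain steel hexagon nut, 26 mm across flats, 14 mm high, on the strap. Origin at the centre of its underside, 76 mm above the bench; z up. Already set, must not turn. It resists with about 0.85 N m (19 N at the crank grip); a lock nut turned harder drags it round. Its yaw varies, and with it the crank angle at which the nuts meet, which is not known beforehand.
- clamp_corner (a point): A point on the rim of the hexagon nut's upper face, 15 mm from the axis; it turns with that nut.
- spring_washer: Dark spring washer between the nuts, 25 mm across, 3 mm high, on the hexagon nut; origin at the centre of its underside. The lock nut squeezes it by up to 0.25 mm (0.8 rad of turning); that takes a steady 0.30 N m (6.7 N at the crank grip). Then it is flat: the nut stops hard and the force climbs steeply. It stays squeezed.
- lock_nut: Second nut: round steel hub 30 mm across, 16 mm high, with a crank arm along its +x. Origin at the centre of its underside, on the stud's axis; z up. Thread 2 mm per turn, sinking when turned clockwise from above. It starts 1.2 to 2.2 turns above the washer, runs down with 0.07 N m (1.6 N at the grip) and meets the washer 17 mm above the hexagon nut's origin. It stays where it is left.
- grip_mid (a point): Middle of the crank grip, 45 mm from the stud's axis along the lock nut's +x, 65 mm above that nut's origin. The grip is an upright black cylinder 18 mm across, 50 mm tall (25 mm up and down from here), revolving freely on its pin: it can be held and led round the stud without turning the gripper. Stud top and crank arm stay below the grip's lower end.

How it is judged:
By the outcome, as a careful person would: the job done as asked, in the order asked, and still so for the second after the job is handed in, with the robot touching nothing.
It also fails if it takes over 67 s, if anything falls off the work surface, if the arm or the gripper's body presses on something with over 40 N, if the wrist force passes 120 N, or if a joint passes its speed limit or range.

## Working session

There is one attempt and no reset: what is moved stays moved. The work goes in short steps, Python scripts to look and compute and a shell command to move; the robot and the scene stay as the last step left them, time stands still between calls to the robot, and variables do not carry over. Pictures are saved under pics/ and viewed, at most 10 in all, crops included, and the job is handed in when it is done.

```bash
mkdir -p pics; ls
python3 - <<'E'
from bench import arm
import cv2,numpy as np
s=arm.read_state();print(s)
for n in("side","top"):
    d=arm.get_image(n);cv2.imwrite(f"pics/{n}0.png",d["image"][:,:,::-1]);print({k:v for k,v in d.items() if k!="image"})
E
```

```text
pics
{'clock': 0.0, 'joints': array([ 1.60060577e+00,  3.85590370e-01,  6.60449161e-03, -5.02752702e-04,
       -1.19397574e+00, -2.58605680e-01]), 'joint_vel': array([ 0.00029036, -0.00203295, -0.00038309, -0.00100847,  0.00137807,
        0.00122784]), 'joint_efforts': array([ 9.02425600e-04, -3.92294025e+01,  1.88399023e+01,  4.18621033e+00,
       -4.71887222e-03,  5.59593886e-06]), 'position': array([141.60792324, 608.20225927, 255.19219321]), 'ee_rot': array([ 9.93452467e-01, -1.14240835e-01, -7.56291110e-05,  1.10498328e-03]), 'contact_force': array([-0.47059699, -0.65492038, -0.31021494]), 'wrist_torque': array([ 0.02505852, -0.00470162,  0.00758977]), 'grasp_force': 0.0, 'gripper_width': 85.58520301076415}
{'fx': 424.9059875986727, 'fy': 424.9059875986727, 'cx': 279.13721504888906, 'cy': 206.62311229444109, 'xyz': array([429.48272648, 533.88601038, 505.68729831]), 'rotation': array([-0.14353776,  0.88463794, -0.43953535,  0.06017734])}
{'fx': 521.3404841271501, 'fy': 521.3404841271501, 'cx': 277.6056230903908, 'cy': 213.7361381250726, 'xyz': array([521.81272223,  46.63375222, 816.56918123]), 'rotation': array([ 0.71565263, -0.69700947,  0.02065455, -0.03990628])}
```

View pics/side0.png

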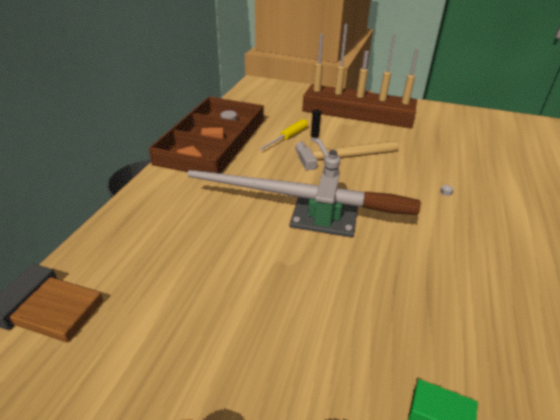

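View pics/top0.png

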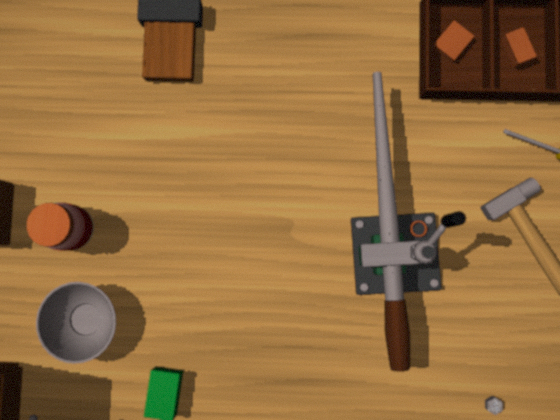

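Side view: grip is the upright black cylinder at about (316,124), stud top at about (332,154). Top view: grip at about (453,219), stud/hub at about (424,250).

```bash
cat > h.py <<'E'
import cv2,numpy as np
from bench import arm
from scipy.spatial.transform import Rotation as R
def ray(d,u,v):
    r=R.from_quat(d["rotation"]).apply([(u-d["cx"])/d["fx"],(v-d["cy"])/d["fy"],1]);return np.array(d["xyz"]),r/np.linalg.norm(r)
def plane(d,u,v,z):
    o,r=ray(d,u,v);return o+r*(z-o[2])/r[2]
def tri(a,b):
    (o,r),(p,q)=a,b
    t=np.linalg.lstsq(np.c_[r,-q],p-o,rcond=None)[0]
    A,B=o+r*t[0],p+q*t[1];return (A+B)/2,np.linalg.norm(A-B)
def dark(d,box,th=45):
    x0,y0,x1,y1=box;m=(d["image"].max(2)<th).astype(np.uint8)
    k=np.zeros_like(m);k[y0:y1,x0:x1]=m[y0:y1,x0:x1]
    n,l,s,c=cv2.connectedComponentsWithStats(k);i=1+np.argmax(s[1:,4]);return c[i],s[i],l==i
E
python3 - <<'E'
from h import *
S=arm.get_image("side");T=arm.get_image("top")
a,sa,_=dark(S,(300,95,330,145));b,sb,m=dark(T,(435,200,475,235));print(a,sa,b,sb)
print("grip",tri(ray(S,*a),ray(T,*b)))
for n,d,box in(("s",S,(290,90,370,240)),("t",T,(340,190,490,310))):
    x0,y0,x1,y1=box;cv2.imwrite(f"pics/c{n}.png",cv2.resize(d["image"][y0:y1,x0:x1,::-1],None,fx=4,fy=4,interpolation=cv2.INTER_CUBIC))
E
```

```text
[315.50299401 122.78443114] [312 110   9  27 167] [453.00843882 219.36708861] [442 213  23  14 237]
grip (array([ 575.76871051, -153.57991835,  163.41808409]), np.float64(0.8100790464278638))
```

View pics/cs.png

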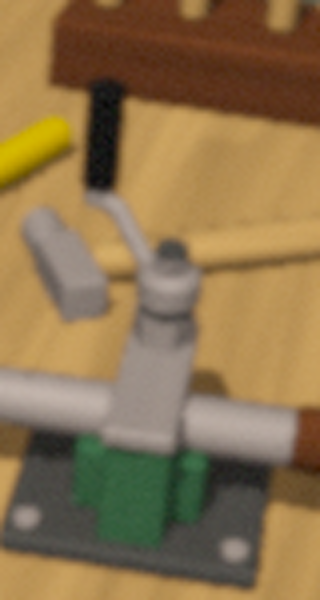

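View pics/ct.png

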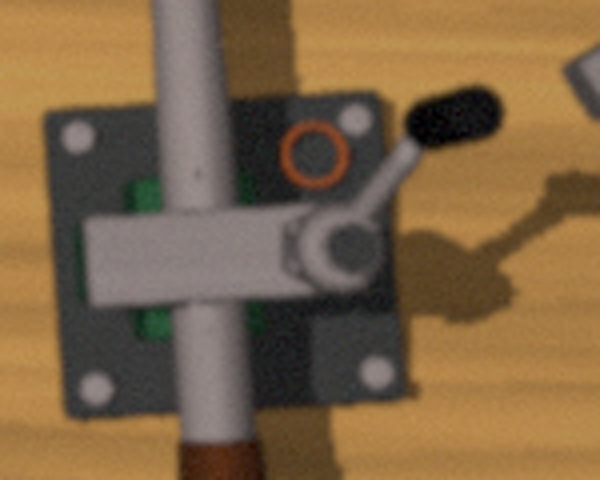

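```bash
python3 - <<'E'
from h import *
S=arm.get_image("side");T=arm.get_image("top")
st,e=tri(ray(S,333,151),ray(T,428.5,251.7));print("stud",st,e, plane(S,333,151,124),plane(T,428.5,251.7,124))
a,_,_=dark(S,(300,95,330,145));b,_,_=dark(T,(435,200,475,235))
g,_=tri(ray(S,*a),ray(T,*b))
for c in(plane(S,*a,162),plane(T,*b,162),g):
  d=c-st;print(c,np.hypot(*d[:2]),np.degrees(np.arctan2(d[1],d[0])))
# grip top/bottom in side
print(tri(ray(S,316,110),ray(T,453+6,217)),"rack",plane(S,303,110,0),plane(S,413,120,0))
E
python3 -m pendant '[[0,0,0,0,0,-6.56,0.06],[0,0,0,0,0,-6.56,0.06]]'
```

```text
stud [ 535.5465725  -133.6458788   123.98933153] 0.8390919044582658 [ 535.13306645 -133.71601571  124.        ] [ 535.95949078 -133.56930777  124.        ]
[ 576.07380071 -157.18731748  162.        ] 46.86849220651935 -30.151428525244274
[ 576.31786726 -154.01128219  162.        ] 45.574643520086134 -26.54228759592728
[ 575.74477935 -153.54966534  163.77571208] 44.855953372994115 -26.341905526477113
(array([ 576.66268612, -153.14935057,  188.12037895]), np.float64(0.9705667906941831)) rack [ 697.43248637 -547.5120349     0.        ] [ 399.31167121 -590.07173249    0.        ]
clock: 0.5
position: [141.7, 608.6, 256.2]
ee_rot: [1.0, 0.002, -0.0, 0.0]
contact_force: [0.6, -0.5, 0.3]
gripper_width: 60.5
grasp_force: 0.0
```

```bash
python3 -m pendant '[[0.012,0.021,0,0,0,0,0.06],[0.024,0.0425,0,0,0,0,0.06],[0.024,0.0425,0,0,0,0,0.06],[0.024,0.0425,0,0,0,0,0.06],[0.024,0.0425,0,0,0,0,0.06],[0.024,0.0425,0,0,0,0,0.06],[0.024,0.0425,0,0,0,0,0.06],[0.024,0.0425,0,0,0,0,0.06],[0.024,0.0425,0,0,0,0,0.06],[0.024,0.0425,0,0,0,0,0.06],[0.024,0.0425,0,0,0,0,0.06],[0.024,0.0425,0,0,0,0,0.06]]' && python3 -m pendant '[[0.024,0.0425,0,0,0,0,0.06],[0.024,0.0425,0,0,0,0,0.06],[0.024,0.0425,0,0,0,0,0.06],[0.024,0.0425,0,0,0,0,0.06],[0.024,0.0425,0,0,0,0,0.06],[0.024,0.0425,0,0,0,0,0.06],[0.012,0.021,0,0,0,0,0.06],[0,0,0,0,0,0,0.06],[0,0,0,0,0,0,0.06]]'
```

```text
clock: 1.7
position: [418.4, 118.4, 256.8]
ee_rot: [1.0, 0.0, 0.001, -0.0]
contact_force: [1.5, 0.7, 0.1]
gripper_width: 59.7
grasp_force: 0.0
clock: 2.6
position: [573.6, -156.1, 255.7]
ee_rot: [1.0, -0.001, -0.001, -0.0]
contact_force: [-0.2, 0.5, 0.8]
gripper_width: 59.9
grasp_force: 0.0
```

```bash
python3 -m pendant '[[0.0023,-0.0018,0.01,0,0,0,0.06],[0,0,0.02,0,0,0,0.06],[0,0,0.02,0,0,0,0.06],[0,0,0.02,0,0,0,0.06],[0,0,0.01,0,0,0,0.06],[0,0,0.004,0,0,0,0.06],[0,0,0,0,0,0,0.06],[0,0,0,0,0,0,0.06]]'
python3 - <<'E'
from h import *
d=arm.get_image("side");cv2.imwrite("pics/s1.png",cv2.resize(d["image"][40:240,250:410,::-1],None,fx=3,fy=3))
E
```

```text
clock: 3.4
position: [576.8, -153.7, 173.3]
ee_rot: [1.0, 0.0, 0.001, 0.0]
contact_force: [-0.3, 0.5, 1.1]
gripper_width: 59.8
grasp_force: 0.0
```

View pics/s1.png

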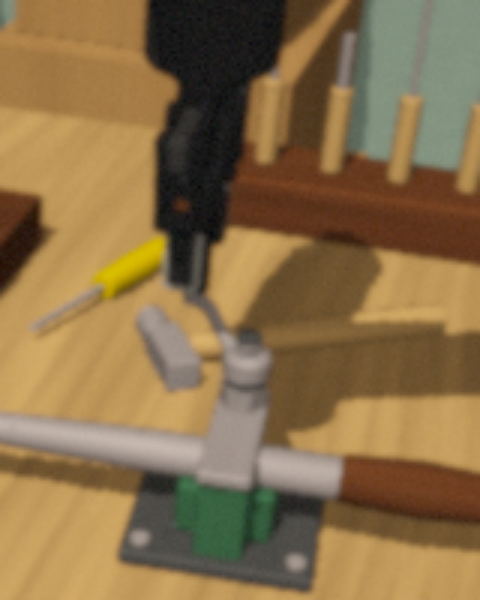

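The fingers straddle the grip, with the crank pin visible at crop (188,292) just below the tips. I'll close now.

```bash
python3 -m pendant '[[0,0,0,0,0,0,0.03],[0,0,0,0,0,0,0.01],[0,0,0,0,0,0,0.01],[0,0,0,0,0,0,0.01],[0,0,0,0,0,0,0.01],[0,0,0,0,0,0,0.01]]'
```

```text
clock: 4.05
position: [576.4, -154.1, 172.7]
ee_rot: [1.0, 0.0, 0.0, 0.0]
contact_force: [-0.1, -0.7, 2.4]
gripper_width: 16.6
grasp_force: 58.4
```

```bash
cat > f.py <<'E'
import sys
from h import *
C=np.array([535.7,-133.9])
def tan(n=1):
    s=arm.read_state();d=s["position"][:2]-C;a=np.arctan2(d[1],d[0]);F=s["contact_force"][:2]
    ft=-F@[np.sin(a),-np.cos(a)];fr=F@[np.cos(a),np.sin(a)]
    print(f"t {s['clock']:.2f} ang {np.degrees(a):.1f} r {np.hypot(*d):.1f} z {s['position'][2]:.1f} ft {ft:.2f} fr {fr:.2f} fz {s['contact_force'][2]:.1f} g {s['grasp_force']:.0f}")
    return ft
if __name__=="__main__":
    f=tan(); sys.exit(f>float(sys.argv[1]) if len(sys.argv)>1 else 0)
E
python3 - <<'E'
import numpy as np
for st,n in((15,24),(10,36)):
  a=np.radians(-26.5-st*np.arange(n+1));p=np.round(np.c_[45*np.cos(a),-45*np.sin(a)],1);d=np.diff(p,axis=0)/1000
  z=np.diff(np.round(2*st/360*np.arange(n+1),1))/1000
  print(st);[print(k,"[%g,%g,%g,0,0,0,0.01],"%(x,y,zz),end="") for k,(x,y),zz in zip(range(n),np.round(d,4)+0,np.round(z,4)+0)];print()
E
```

```text
15
0 [-0.0066,0.0097,0.0001,0,0,0,0.01],1 [-0.0089,0.0077,0.0001,0,0,0,0.01],2 [-0.0105,0.0052,0,0,0,0,0.01],3 [-0.0116,0.0022,0.0001,0,0,0,0.01],4 [-0.0117,-0.0008,0.0001,0,0,0,0.01],5 [-0.0111,-0.0038,0.0001,0,0,0,0.01],6 [-0.0097,-0.0066,0.0001,0,0,0,0.01],7 [-0.0077,-0.0089,0.0001,0,0,0,0.01],8 [-0.0052,-0.0105,0.0001,0,0,0,0.01],9 [-0.0022,-0.0116,0,0,0,0,0.01],10 [0.0008,-0.0117,0.0001,0,0,0,0.01],11 [0.0038,-0.0111,0.0001,0,0,0,0.01],12 [0.0066,-0.0097,0.0001,0,0,0,0.01],13 [0.0089,-0.0077,0.0001,0,0,0,0.01],14 [0.0105,-0.0052,0,0,0,0,0.01],15 [0.0116,-0.0022,0.0001,0,0,0,0.01],16 [0.0117,0.0008,0.0001,0,0,0,0.01],17 [0.0111,0.0038,0.0001,0,0,0,0.01],18 [0.0097,0.0066,0.0001,0,0,0,0.01],19 [0.0077,0.0089,0.0001,0,0,0,0.01],20 [0.0052,0.0105,0.0001,0,0,0,0.01],21 [0.0022,0.0116,0,0,0,0,0.01],22 [-0.0008,0.0117,0.0001,0,0,0,0.01],23 [-0.0038,0.0111,0.0001,0,0,0,0.01],
10
0 [-0.0041,0.0067,0.0001,0,0,0,0.01],1 [-0.0052,0.0058,0,0,0,0,0.01],2 [-0.0062,0.0049,0.0001,0,0,0,0.01],3 [-0.0069,0.0038,0,0,0,0,0.01],4 [-0.0074,0.0025,0.0001,0,0,0,0.01],5 [-0.0078,0.0011,0,0,0,0,0.01],6 [-
[... 367 characters left out ...]
0016,-0.0077,0,0,0,0,0.01],17 [0.0028,-0.0073,0.0001,0,0,0,0.01],18 [0.0041,-0.0067,0.0001,0,0,0,0.01],19 [0.0052,-0.0058,0,0,0,0,0.01],20 [0.0062,-0.0049,0.0001,0,0,0,0.01],21 [0.0069,-0.0038,0,0,0,0,0.01],22 [0.0074,-0.0025,0.0001,0,0,0,0.01],23 [0.0078,-0.0011,0,0,0,0,0.01],24 [0.0078,0.0002,0.0001,0,0,0,0.01],25 [0.0077,0.0016,0,0,0,0,0.01],26 [0.0073,0.0028,0.0001,0,0,0,0.01],27 [0.0067,0.0041,0.0001,0,0,0,0.01],28 [0.0058,0.0052,0,0,0,0,0.01],29 [0.0049,0.0062,0.0001,0,0,0,0.01],30 [0.0038,0.0069,0,0,0,0,0.01],31 [0.0025,0.0074,0.0001,0,0,0,0.01],32 [0.0011,0.0078,0,0,0,0,0.01],33 [-0.0002,0.0078,0.0001,0,0,0,0.01],34 [-0.0016,0.0077,0,0,0,0,0.01],35 [-0.0028,0.0073,0.0001,0,0,0,0.01],
```

```bash
python3 f.py; python3 -m pendant '[[-0.0066,0.0097,0.0001,0,0,0,0.01],[-0.0089,0.0077,0.0001,0,0,0,0.01],[-0.0105,0.0052,0,0,0,0,0.01]]' >/dev/null; python3 f.py; python3 -m pendant '[[0,0,0,0,0,0,0.01],[0,0,0,0,0,0,0.01]]'; python3 f.py 8 &&  python3 -m pendant '[[-0.0116,0.0022,0.0001,0,0,0,0.01],[-0.0117,-0.0008,0.0001,0,0,0,0.01],[-0.0111,-0.0038,0.0001,0,0,0,0.01]]' >/dev/null; python3 f.py;  python3 -m pendant '[[0,0,0,0,0,0,0.01]]'; python3 f.py
```

```text
t 4.05 ang -26.4 r 45.5 z 172.7 ft -0.63 fr 0.22 fz 2.4 g 58
t 4.35 ang -71.8 r 45.6 z 172.4 ft 1.18 fr -0.99 fz 2.7 g 59
clock: 4.55
position: [548.9, -177.3, 172.4]
ee_rot: [1.0, -0.0, -0.001, 0.0]
contact_force: [-1.2, -2.0, 4.1]
gripper_width: 16.7
grasp_force: 58.7
t 4.55 ang -73.0 r 45.4 z 172.4 ft -1.69 fr 1.59 fz 4.1 g 59
t 4.55 ang -73.0 r 45.4 z 172.4 ft -1.69 fr 1.59 fz 4.1 g 59
clock: 4.65
position: [549.6, -177.0, 172.4]
ee_rot: [1.0, 0.0, -0.001, 0.0]
contact_force: [-1.7, -1.1, 4.7]
gripper_width: 16.9
grasp_force: 58.8
t 4.65 ang -72.1 r 45.3 z 172.4 ft -1.94 fr 0.50 fz 4.7 g 59False
```

```bash
sed -i 's/sys.exit(f>float(sys.argv\[1\]) if/sys.exit(int(f>float(sys.argv[1])) if/' f.py
python3 -m pendant '[[-0.0116,0.0022,0.0001,0,0,0,0.01],[-0.0117,-0.0008,0.0001,0,0,0,0.01],[-0.0111,-0.0038,0.0001,0,0,0,0.01],[-0.0097,-0.0066,0.0001,0,0,0,0.01],[-0.0077,-0.0089,0.0001,0,0,0,0.01],[-0.0052,-0.0105,0.0001,0,0,0,0.01]]' >/dev/null; python3 f.py 8 && python3 -m pendant '[[-0.0022,-0.0116,0,0,0,0,0.01],[0.0008,-0.0117,0.0001,0,0,0,0.01],[0.0038,-0.0111,0.0001,0,0,0,0.01],[0.0066,-0.0097,0.0001,0,0,0,0.01],[0.0089,-0.0077,0.0001,0,0,0,0.01],[0.0105,-0.0052,0,0,0,0,0.01]]'  >/dev/null && python3 f.py 8
```

```text
t 5.25 ang -162.7 r 45.4 z 171.8 ft 1.12 fr -1.84 fz 2.9 g 59
t 5.85 ang 108.0 r 45.7 z 171.0 ft 1.28 fr -3.06 fz 3.7 g 59
```

```bash
python3 -m pendant '[[0.0116,-0.0022,0.0001,0,0,0,0.01],[0.0117,0.0008,0.0001,0,0,0,0.01],[0.0111,0.0038,0.0001,0,0,0,0.01],[0.0097,0.0066,0.0001,0,0,0,0.01],[0.0077,0.0089,0.0001,0,0,0,0.01],[0.0052,0.0105,0.0001,0,0,0,0.01]]' >/dev/null; python3 f.py 8 && python3 -m pendant '[[0.0022,0.0116,0,0,0,0,0.01],[-0.0008,0.0117,0.0001,0,0,0,0.01],[-0.0038,0.0111,0.0001,0,0,0,0.01],[-0.0066,0.0097,0.0001,0,0,0,0.01],[-0.0089,0.0077,0.0001,0,0,0,0.01]]'  >/dev/null && python3 f.py 8
```

```text
t 6.45 ang 19.6 r 46.2 z 170.4 ft 1.53 fr 0.11 fz 7.5 g 59
t 6.95 ang -54.2 r 45.5 z 170.4 ft 1.28 fr 0.61 fz 6.0 g 59
```

```bash
P="python3 -m pendant"; 
$P '[[-0.0069,0.0038,0,0,0,0,0.01],[-0.0074,0.0025,0.0001,0,0,0,0.01]]' >/dev/null; python3 f.py 4.5 && 
$P '[[-0.0078,0.0011,0,0,0,0,0.01],[-0.0078,-0.0002,0.0001,0,0,0,0.01]]' >/dev/null && python3 f.py 4.5 && 
$P '[[-0.0077,-0.0016,0,0,0,0,0.01],[-0.0073,-0.0028,0.0001,0,0,0,0.01]]' >/dev/null && python3 f.py 4.5 && 
$P '[[-0.0067,-0.0041,0.0001,0,0,0,0.01],[-0.0058,-0.0052,0,0,0,0,0.01]]' >/dev/null && python3 f.py 4.5 && 
$P '[[-0.0049,-0.0062,0.0001,0,0,0,0.01],[-0.0038,-0.0069,0,0,0,0,0.01]]' >/dev/null && python3 f.py 4.5 && 
$P '[[-0.0025,-0.0074,0.0001,0,0,0,0.01],[-0.0011,-0.0078,0,0,0,0,0.01]]' >/dev/null && python3 f.py 4.5
```

```text
t 7.15 ang -74.3 r 45.2 z 170.4 ft 2.36 fr 2.13 fz 4.4 g 59
t 7.35 ang -94.5 r 44.9 z 170.4 ft 1.17 fr 4.08 fz 4.7 g 59
t 7.55 ang -115.5 r 44.9 z 170.2 ft 0.59 fr 3.20 fz 6.5 g 59
t 7.75 ang -136.3 r 44.9 z 170.0 ft 1.56 fr 2.48 fz 6.5 g 59
t 7.95 ang -156.9 r 44.9 z 169.9 ft 1.27 fr 2.21 fz 6.9 g 59
t 8.15 ang -177.3 r 45.0 z 169.7 ft 1.60 fr 1.20 fz 7.3 g 59
```

```bash
P="python3 -m pendant"; 
$P '[[0.0002,-0.0078,0.0001,0,0,0,0.01],[0.0016,-0.0077,0,0,0,0,0.01]]' >/dev/null; python3 f.py 4.5 && 
$P '[[0.0028,-0.0073,0.0001,0,0,0,0.01],[0.0041,-0.0067,0.0001,0,0,0,0.01]]' >/dev/null && python3 f.py 4.5 && 
$P '[[0.0052,-0.0058,0,0,0,0,0.01],[0.0062,-0.0049,0.0001,0,0,0,0.01]]' >/dev/null && python3 f.py 4.5 && 
$P '[[0.0069,-0.0038,0,0,0,0,0.01],[0.0074,-0.0025,0.0001,0,0,0,0.01]]' >/dev/null && python3 f.py 4.5 && 
$P '[[0.0078,-0.0011,0,0,0,0,0.01],[0.0078,0.0002,0.0001,0,0,0,0.01]]' >/dev/null && python3 f.py 4.5 && 
$P '[[0.0077,0.0016,0,0,0,0,0.01],[0.0073,0.0028,0.0001,0,0,0,0.01]]' >/dev/null && python3 f.py 4.5
```

```text
t 8.35 ang 162.5 r 45.1 z 169.5 ft 0.25 fr 0.27 fz 6.1 g 59
t 8.55 ang 142.4 r 45.3 z 169.4 ft 1.64 fr -1.37 fz 5.4 g 59
t 8.75 ang 122.6 r 45.4 z 169.2 ft 2.57 fr -0.85 fz 6.6 g 59
t 8.95 ang 103.1 r 45.6 z 169.0 ft 2.11 fr -1.64 fz 7.8 g 59
t 9.15 ang 83.6 r 45.7 z 168.8 ft 1.49 fr -0.80 fz 7.8 g 59
t 9.35 ang 64.0 r 45.9 z 168.7 ft 1.30 fr -0.18 fz 7.2 g 59
```

```bash
P="python3 -m pendant"; 
$P '[[0.0067,0.0041,0.0001,0,0,0,0.01],[0.0058,0.0052,0,0,0,0,0.01]]' >/dev/null; python3 f.py 4.5 && 
$P '[[0.0049,0.0062,0.0001,0,0,0,0.01],[0.0038,0.0069,0,0,0,0,0.01]]' >/dev/null && python3 f.py 4.5 && 
$P '[[0.0025,0.0074,0.0001,0,0,0,0.01],[0.0011,0.0078,0,0,0,0,0.01]]' >/dev/null && python3 f.py 4.5 && 
$P '[[-0.0002,0.0078,0.0001,0,0,0,0.01],[-0.0016,0.0077,0,0,0,0,0.01]]' >/dev/null && python3 f.py 4.5 && 
$P '[[-0.0028,0.0073,0.0001,0,0,0,0.01],[-0.0041,0.0067,0.0001,0,0,0,0.01]]' >/dev/null && python3 f.py 4.5 && 
$P '[[-0.0052,0.0058,0,0,0,0,0.01],[-0.0062,0.0049,0.0001,0,0,0,0.01]]' >/dev/null && python3 f.py 4.5
```

```text
t 9.55 ang 44.3 r 45.9 z 168.6 ft 2.12 fr 0.28 fz 7.1 g 59
t 9.75 ang 25.1 r 46.0 z 168.4 ft 6.44 fr 2.56 fz 9.4 g 59
```

```bash
P="python3 -m pendant"; 
$P '[[0.0025,0.0074,0.0001,0,0,0,0.01]]' >/dev/null; python3 f.py 10 && 
$P '[[0.0011,0.0078,0,0,0,0,0.01]]' >/dev/null && python3 f.py 10; $P '[[0,0,0,0,0,0,0.01],[0,0,0,0,0,0,0.01]]' >/dev/null;python3 f.py
python3 - <<'E'
import numpy as np
a=np.radians(3.5-2*np.arange(19));p=np.round(np.c_[45*np.cos(a),-45*np.sin(a)],1);d=np.round(np.diff(p,axis=0)/1000,4)+0
for i in range(18):print(round(3.5-2*i,1),d[i])
E
```

```text
t 9.85 ang 16.2 r 46.1 z 168.3 ft 7.17 fr 0.64 fz 8.4 g 59
t 9.95 ang 6.6 r 46.0 z 168.4 ft 5.65 fr 0.67 fz 6.7 g 59
t 10.15 ang 5.9 r 45.9 z 168.5 ft 3.74 fr 1.00 fz 7.8 g 59
3.5 [0.0001 0.0015]
1.5 [0.     0.0016]
-0.5 [0.     0.0016]
-2.5 [-0.0001  0.0015]
-4.5 [-0.0002  0.0016]
-6.5 [-0.0002  0.0016]
-8.5 [-0.0003  0.0015]
-10.5 [-0.0003  0.0015]
-12.5 [-0.0003  0.0016]
-14.5 [-0.0005  0.0015]
-16.5 [-0.0004  0.0015]
-18.5 [-0.0005  0.0015]
-20.5 [-0.0006  0.0014]
-22.5 [-0.0007  0.0015]
-24.5 [-0.0006  0.0014]
-26.5 [-0.0008  0.0014]
-28.5 [-0.0007  0.0013]
-30.5 [-0.0008  0.0014]
```

```bash
P="python3 -m pendant"; 
$P '[[0.0001,0.0015,0,0,0,0,0.01]]' >/dev/null; python3 f.py 9.5 && 
$P '[[0,0.0016,0,0,0,0,0.01]]' >/dev/null && python3 f.py 9.5 && 
$P '[[0,0.0016,0,0,0,0,0.01]]' >/dev/null && python3 f.py 9.5 && 
$P '[[-0.0001,0.0015,0,0,0,0,0.01]]' >/dev/null && python3 f.py 9.5 && 
$P '[[-0.0002,0.0016,0,0,0,0,0.01]]' >/dev/null && python3 f.py 9.5 && 
$P '[[-0.0002,0.0016,0,0,0,0,0.01]]' >/dev/null && python3 f.py 9.5 && 
$P '[[-0.0003,0.0015,0,0,0,0,0.01]]' >/dev/null && python3 f.py 9.5 && 
$P '[[-0.0003,0.0015,0,0,0,0,0.01]]' >/dev/null && python3 f.py 9.5 && 
$P '[[-0.0003,0.0016,0,0,0,0,0.01]]' >/dev/null && python3 f.py 9.5
```

```text
t 10.25 ang 4.7 r 46.0 z 168.4 ft 6.75 fr 0.99 fz 7.3 g 59
t 10.35 ang 3.0 r 45.9 z 168.4 ft 6.00 fr 0.91 fz 7.8 g 59
t 10.45 ang 1.1 r 45.9 z 168.4 ft 6.44 fr 0.50 fz 7.0 g 59
t 10.55 ang -0.8 r 45.9 z 168.4 ft 5.73 fr -0.01 fz 7.0 g 59
t 10.65 ang -2.7 r 45.9 z 168.4 ft 6.79 fr -0.14 fz 7.7 g 59
t 10.75 ang -4.7 r 45.9 z 168.4 ft 6.13 fr 0.42 fz 8.3 g 59
t 10.85 ang -6.6 r 45.9 z 168.5 ft 6.23 fr 0.79 fz 6.7 g 59
t 10.95 ang -8.5 r 45.8 z 168.4 ft 7.49 fr 0.30 fz 6.1 g 59
t 11.05 ang -10.5 r 45.8 z 168.4 ft 6.51 fr 0.50 fz 7.0 g 59
```

```bash
P="python3 -m pendant"; 
$P '[[-0.0002,0.0008,0,0,0,0,0.01]]' >/dev/null; python3 f.py 9.5 && 
$P '[[-0.0002,0.0008,0,0,0,0,0.01]]' >/dev/null && python3 f.py 9.5 && 
$P '[[-0.0002,0.0008,0,0,0,0,0.01]]' >/dev/null && python3 f.py 9.5 && 
$P '[[-0.0002,0.0008,0,0,0,0,0.01]]' >/dev/null && python3 f.py 9.5 && 
$P '[[-0.0002,0.0007,0,0,0,0,0.01]]' >/dev/null && python3 f.py 9.5 && 
$P '[[-0.0003,0.0008,0,0,0,0,0.01]]' >/dev/null && python3 f.py 9.5 && 
$P '[[-0.0003,0.0007,0,0,0,0,0.01]]' >/dev/null && python3 f.py 9.5 && 
$P '[[-0.0003,0.0008,0,0,0,0,0.01]]' >/dev/null && python3 f.py 9.5 && 
$P '[[-0.0003,0.0007,0,0,0,0,0.01]]' >/dev/null && python3 f.py 9.5 && 
$P '[[-0.0003,0.0007,0,0,0,0,0.01]]' >/dev/null && python3 f.py 9.5
```

```text
t 11.15 ang -11.6 r 45.8 z 168.4 ft 6.29 fr 0.17 fz 7.1 g 59
t 11.25 ang -12.6 r 45.8 z 168.4 ft 6.59 fr 0.30 fz 6.5 g 59
t 11.35 ang -13.6 r 45.8 z 168.4 ft 6.57 fr 0.06 fz 6.7 g 59
t 11.45 ang -14.6 r 45.8 z 168.4 ft 7.49 fr 0.31 fz 6.1 g 59
t 11.55 ang -15.5 r 45.9 z 168.4 ft 7.08 fr -0.29 fz 6.7 g 59
t 11.65 ang -16.5 r 45.8 z 168.4 ft 7.26 fr -0.18 fz 6.9 g 59
t 11.75 ang -17.5 r 45.8 z 168.4 ft 6.46 fr -0.04 fz 6.5 g 59
t 11.85 ang -18.5 r 45.8 z 168.4 ft 7.09 fr -0.56 fz 6.3 g 59
t 11.95 ang -18.9 r 45.8 z 168.4 ft 8.02 fr -0.06 fz 6.0 g 59
t 12.05 ang -19.4 r 45.9 z 168.4 ft 9.88 fr -1.13 fz 7.4 g 60
```

```bash
P="python3 -m pendant"; 
$P '[[-0.0001,0.0004,0,0,0,0,0.01]]' >/dev/null; python3 f.py 13.5 && 
$P '[[-0.0002,0.0004,0,0,0,0,0.01]]' >/dev/null && python3 f.py 13.5 && 
$P '[[-0.0001,0.0004,0,0,0,0,0.01]]' >/dev/null && python3 f.py 13.5 && 
$P '[[-0.0002,0.0004,0,0,0,0,0.01]]' >/dev/null && python3 f.py 13.5 && 
$P '[[-0.0001,0.0004,0,0,0,0,0.01]]' >/dev/null && python3 f.py 13.5
```

```text
t 12.15 ang -19.6 r 45.8 z 168.4 ft 10.56 fr -1.04 fz 6.9 g 60
t 12.25 ang -19.9 r 45.9 z 168.4 ft 12.22 fr -0.77 fz 7.2 g 60
t 12.35 ang -20.1 r 45.9 z 168.4 ft 11.58 fr -0.18 fz 5.6 g 60
t 12.45 ang -20.3 r 45.9 z 168.4 ft 12.24 fr -0.85 fz 6.4 g 60
t 12.55 ang -20.6 r 45.9 z 168.4 ft 12.99 fr -1.95 fz 7.0 g 60
```

```bash
P="python3 -m pendant"; 
$P '[[-0.0002,0.0004,0,0,0,0,0.01]]' >/dev/null; python3 f.py 14 && 
$P '[[-0.0001,0.0004,0,0,0,0,0.01]]' >/dev/null && python3 f.py 14 && $P '[[-0.0002,0.0004,0,0,0,0,0.01]]' >/dev/null;
$P '[[0,0,0,0,0,0,0.01],[0,0,0,0,0,0,0.01]]' >/dev/null; python3 f.py;$P '[[0,0,0,0,0,0,0.01]]' >/dev/null; python3 f.py
```

```text
t 12.65 ang -20.9 r 45.9 z 168.4 ft 13.89 fr -2.04 fz 6.5 g 60
t 12.75 ang -21.1 r 45.9 z 168.4 ft 13.55 fr -1.99 fz 6.9 g 60
t 13.05 ang -21.3 r 45.9 z 168.4 ft 14.77 fr -2.52 fz 6.8 g 60
t 13.15 ang -21.3 r 45.9 z 168.4 ft 14.14 fr -0.79 fz 6.7 g 60
```

```bash
P="python3 -m pendant"; 
$P '[[0.0004,-0.0009,0,0,0,0,0.01],[0.0004,-0.0009,0,0,0,0,0.01]]' >/dev/null; python3 f.py; $P '[[0.0004,-0.0009,0,0,0,0,0.01],[0,0,0,0,0,0,0.01]]' >/dev/null; python3 f.py
```

```text
t 13.35 ang -20.1 r 45.9 z 168.4 ft 10.16 fr -0.03 fz 6.2 g 60
t 13.55 ang -19.6 r 45.9 z 168.4 ft 9.55 fr -0.36 fz 6.6 g 60
```

```bash
P="python3 -m pendant"; 
$P '[[0.0004,-0.0009,0,0,0,0,0.01],[0.0003,-0.0009,0,0,0,0,0.01],[0,0,0,0,0,0,0.01]]' >/dev/null; python3 f.py; $P '[[0.0004,-0.0009,0,0,0,0,0.01],[0.0003,-0.0009,0,0,0,0,0.01],[0,0,0,0,0,0,0.01]]' >/dev/null; python3 f.py
```

```text
t 13.85 ang -18.6 r 45.9 z 168.4 ft 6.59 fr -0.60 fz 6.9 g 59
t 14.15 ang -17.5 r 45.8 z 168.4 ft 3.26 fr 0.49 fz 6.7 g 59
```

```bash
P="python3 -m pendant"; 
$P '[[0.0004,-0.0009,0,0,0,0,0.01],[0,0,0,0,0,0,0.01]]' >/dev/null; python3 f.py; $P '[[0,0,0,0,0,0,0.06],[0,0,0,0,0,0,0.06],[0,0,0,0,0,0,0.06],[0,0,0,0,0,0,0.06],[0,0,0,0,0,0,0.06],[0,0,0,0,0,0,0.06]]'; python3 f.py
```

```text
t 14.35 ang -16.9 r 45.9 z 168.4 ft 1.14 fr 1.55 fz 5.8 g 59
clock: 14.95
position: [578.6, -148.7, 168.3]
ee_rot: [1.0, 0.0, -0.0, -0.0]
contact_force: [0.2, 0.6, 0.8]
gripper_width: 60.1
grasp_force: 0.0
t 14.95 ang -19.0 r 45.4 z 168.3 ft 0.60 fr -0.01 fz 0.8 g 0
```

```bash
python3 -m pendant '[[0,0,-0.01,0,0,0,0.06],[0,0,-0.02,0,0,0,0.06],[0,0,-0.03,0,0,0,0.06],[0,0,-0.03,0,0,0,0.06],[0,-0.03,-0.03,0,0,0,0.06],[0,-0.05,0,0,0,0,0.06],[0,-0.05,0,0,0,0,0.06],[0,-0.05,0,0,0,0,0.06],[0,-0.05,0,0,0,0,0.06],[0,-0.03,0,0,0,0,0.06],[0,0,0,0,0,0,0.06]]'
python3 - <<'E'
from h import *
S=arm.get_image("side");T=arm.get_image("top")
cs=S["image"][60:260,240:400];ct=T["image"][160:310,340:490]
cv2.imwrite("pics/end.png",np.hstack([cv2.resize(cs,(400,500)),cv2.resize(ct,(400,500))])[:,:,::-1])
try:
    a,_,_=dark(S,(300,90,370,150));b,_,_=dark(T,(435,210,475,260));print(a,b,tri(ray(S,*a),ray(T,*b)))
except Exception as e: print(e)
E
```

```text
clock: 16.05
position: [578.7, 114.8, 289.3]
ee_rot: [1.0, 0.003, 0.001, -0.0]
contact_force: [0.0, -0.4, 0.8]
gripper_width: 60.0
grasp_force: 0.0
[312.57317073 126.79268293] [445.60829493 217.04147465] (array([ 578.88013099, -145.84342826,  158.60305458]), np.float64(0.7771601880237993))
```

View pics/end.png

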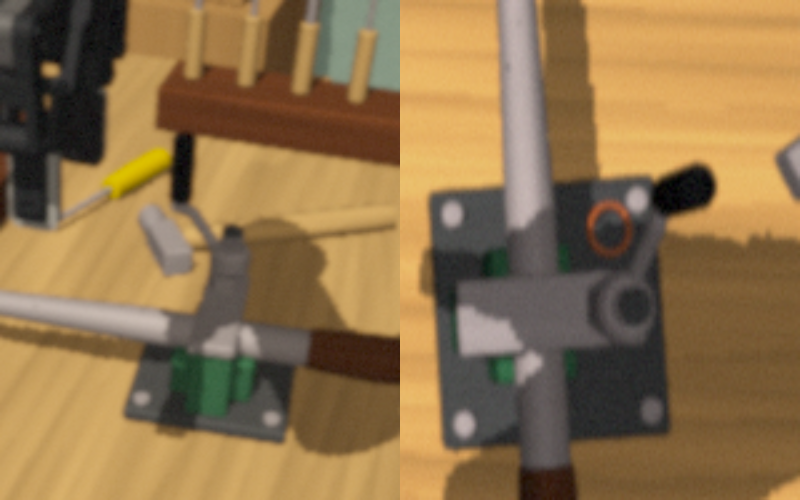

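The final picture shows the gripper clear of the holder and the crank standing free, with its grip at about (578,-146). The force rose steadily to about 14.5 N at the hard stop, below the hexagon nut's 19 N slip limit. Handing in.

```bash
python3 -c "
from bench import arm
print(arm.job_done())"
```

```text
the job is handed in; nothing more can be done
None
```

I ran the lock nut down and tightened it to about 14.5 N at the grip, past the point where the washer went flat and below the hexagon nut's 19 N slip limit. I then let go and handed the job in after about 16 s of robot time; the hexagon nut staying put is judged from the force, not seen directly.

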